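Set the stop collar on the guide bar

TASK

Slide the red stop collar along its steel bar to the yellow band for the next run. Stop with the collar sitting over the middle of the yellow band, then let go of it and leave it there; ignore the white band.

Things in the scene. Friction and masses are not known exactly. Their poses are not given: they have to be found in the camera images.
- collar (a joint): red collar's position in m along the level steel bar (12 mm thick, axis 66 mm above the worktop, roughly left to right before the robot): 0 mid-bar, growing to the robot's left, -0.113 to 0.113. Dry friction 2.5 N plus 4 N per m/s, no spring or lock: it stays where left, cannot turn or lift. Black end blocks 82 mm high, 32 mm wide, inner faces 129 mm either side of mid-bar.
- collar_center (a point): centre of the red plastic collar on the bar: rounded block, 34 mm across the bar (x axis; two flat upright sides to grip from above), 30 mm along it (y axis, to the robot's left), 42 mm tall (z up): underside 45 mm, top 87 mm above the worktop. The fixed grey base plate beneath is 66 mm wide, 320 mm long, its top 14 mm above the worktop.
- yellow_band_center (a point): centre of the yellow band painted round the bar, 40 mm long, on the bar's axis (y axis along the bar), nothing solid; a yellow stripe 10 mm wide across the base plate lies exactly below it and shows on both sides of a collar above it. The collar's centre belongs here. It lies 60 to 98 mm from mid-bar, towards either end.
- white_band_center (a point): centre, on the bar's axis, of a band and base-plate stripe like the yellow ones, but white, towards the other end of the bar: a mark for another job, not to be used.

How it is judged:
By the outcome, as a careful person would: the job done as asked, in the order asked, and still so for the second after the job is handed in, with the robot touching nothing.
It also fails if it takes over 24 s, if anything falls off the work surface, if the arm or the gripper's body presses on something with over 40 N, if the wrist force passes 120 N, or if a joint passes its speed limit or range.

ROBOT

A 7-joint arm with a two-finger parallel gripper is mounted at the origin on a cart in front of the work surface, level with it; the furniture and walls round the work are solid. World frame = base frame: x ahead of the robot, y to its left, z up, the work surface at z = 0. Lengths are in mm, angles in rad, forces in N, time in s.
With the tool pointing down it reaches from about 400 to 875 mm from the base axis. Payload 4.4 kg.
Tool frame: the origin (TCP) lies at the very end of the fingers, on their centre line; the grasp point (between the pads) lies 19 mm behind it; z points along the fingers, y is the line along which they close (so a half turn about z gives the same grasp; the last joint's range is limited). The gripper opens to 85 mm and grips with 20 to 120 N. Pads are 22 mm wide; open, the fingers measure 114 mm over their backs; the gripper's body (76 mm by 85 mm) begins 54 mm behind the grasp point. The pads swing forward as they close: fully open they stand 13 mm farther back than shut.
Start: joints at [-1.174, 0.628, 0.038, 1.517, -0.027, 0.996, -0.02], TCP at [290.176, 581.649, 231.313] pointing down, gripper open.
Joint ranges: [-3.06, 3.06], [-0.37, 2.12], [-1.25, 1.32], [0.18, 2.47], [-1.1, 4.24], [0.23, 1.98], [-2.94, 2.94]. Speed limits (rad/s): [2.57, 2.57, 3.14, 3.14, 3.14, 3.14, 3.14].

INTERFACE

Orientations are given as [roll, pitch, yaw] about the fixed x, y, z axes, in that order (R = Rz(yaw) Ry(pitch) Rx(roll)).
In Python, from cell import sensors, get_image, camera_params, order gives the robot as it stands.
- The arm moves only by the shell command python3 -m inch 'ROWS' [OPENING]. ROWS is JSON, a list that holds one entry, the list of rows, each a list of 4 numbers: the shift along the tool's x, y, z in cm, then the turn about the tool's z in degrees. A call has 1 to 8 rows; each row is the pose to reach, as a shift and turn from the pose commanded when the call began, along the tool's axes at that moment; what a row does not reach only later rows make up. A row lasts 1/12 s, in which the tool goes at most 41.7 mm and 7.16 degrees, less where a joint would pass 70% of its speed; a pose out of reach is approached as far as the arm can. A call with a gripper value outside its range is refused whole. OPENING is the finger opening in cm, from 0 to 8.54, set as the call begins (- or left out, the last holds). The fingers move at their own pace and stop on an object; the grip force is fixed at half the most. Time passes only in rows, so rows that repeat a pose let the fingers close. It gives the time, the measured TCP pose, the force, the opening and the grip force at its end, in the units of the state.
- sensors.read_state(): the state, without advancing time (a new reading comes with each control period).
- get_image(name): name is "side" or "top"; returns the picture (420x560x3 uint8, blue, green, red); there is no depth.
- camera_params(name): a dict with "mtx" (3x3 intrinsics, pixels), "rvec" (rotation vector, rad) and "tvec" (3), from world to camera coordinates, as OpenCV has them. Camera axes: x right, y down, z forward; pixel columns grow to the right and rows downward; lengths in mm; the calibration is good to about 2 mm. A picture is of the moment at which its call begins. camera_params takes no time and is no camera call.
- order.finish_job(): hands the job in; it is judged then, once.
The state is a dict: "clock": time; "qpos": joint angles; "qd": joint speeds; "tau": joint torques, N m; "eef_pos": TCP position; "tool_rot": TCP orientation; "force": force on the tool from outside, world axes, zero at the start; "torque": the same for the moment, N m; "width": finger opening in mm; "gripper_force": force on a finger pad.
Only numpy, scipy, OpenCV 4.12 (cv2) and the standard library are available. Lean on these libraries where they do the work, as an engineer would, in place of code of your own. Each camera call takes 0.05 s, during which the arm holds its last target. There are 200 camera calls.

## Working session

There is one attempt and no reset: what is moved stays moved. The work goes in short steps, Python scripts to look and compute and a shell command to move; the robot and the scene stay as the last step left them, time stands still between calls to the robot, and variables do not carry over. Pictures are saved under pics/ and viewed, at most 10 in all, crops included, and the job is handed in when it is done.

```bash
mkdir -p pics; python3 - <<'E'
from cell import sensors,get_image,camera_params
import cv2
s=sensors.read_state();print({k:s[k] for k in('clock','eef_pos','tool_rot','width')})
for n in('top','side'):
    cv2.imwrite(f'pics/{n}0.png',get_image(n));p=camera_params(n);print(n,p)
E
```

```text
{'clock': 0.0, 'eef_pos': array([289.84823558, 581.08080016, 230.38908022]), 'tool_rot': array([-3.13967451e+00, -1.76655477e-05,  2.67882280e+00]), 'width': 85.38439302992981}
top {'mtx': array([[511.89042606,   0.        , 275.37494004],
       [  0.        , 511.89042606, 205.84255429],
       [  0.        ,   0.        ,   1.        ]]), 'rvec': array([ 2.12878583, -2.10548266,  0.18759628]), 'tvec': array([181.30980703, 479.39420296, 869.06830699])}
side {'mtx': array([[460.85331531,   0.        , 271.78326224],
       [  0.        , 460.85331531, 216.74678364],
       [  0.        ,   0.        ,   1.        ]]), 'rvec': array([ 2.04375341, -0.64105746,  0.36107918]), 'tvec': array([-285.19555549,  324.65006028,  543.95270043])}
```

View pics/top0.png

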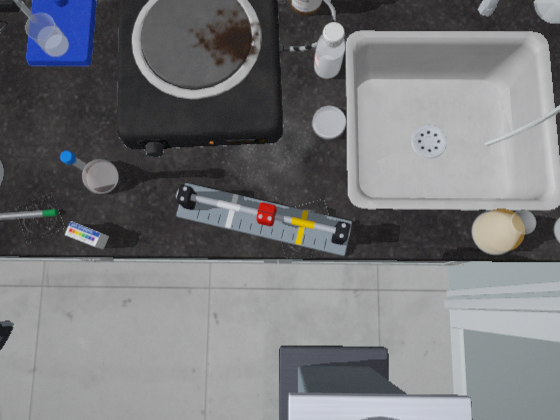

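View pics/side0.png

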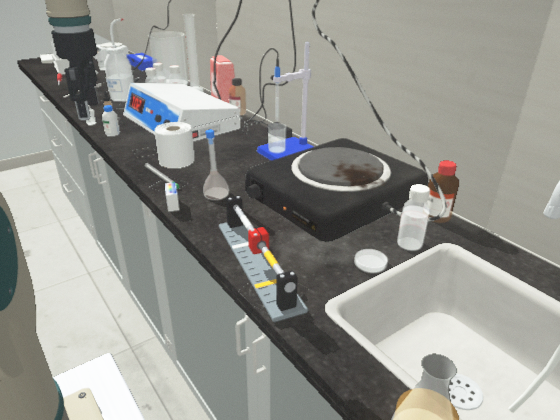

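The top view shows the collar at (266,213), the yellow stripe and band near (302,226), white near (233,210), and the end blocks at (185,195) and (341,232). The side view agrees, with the gripper far off at (75,100).

```bash
cat >h.py <<'E'
import cv2,numpy as np
from cell import sensors,get_image,camera_params
def ray(n,uv):
    p=camera_params(n);R=cv2.Rodrigues(p['rvec'])[0]
    c=-R.T@p['tvec'];d=R.T@np.linalg.solve(p['mtx'],[*uv,1]);return c,d
def onz(n,uv,z):
    c,d=ray(n,uv);return c+d*(z-c[2])/d[2]
def proj(n,P):
    p=camera_params(n);return cv2.projectPoints(np.array(P,float).reshape(-1,1,3),p['rvec'],p['tvec'],p['mtx'],None)[0].reshape(-1,2)
def masks(im):
    h=cv2.cvtColor(im,cv2.COLOR_BGR2HSV);H,S,V=cv2.split(h)
    return {'red':((H<6)|(H>174))&(S>150)&(V>90),'yel':(H>18)&(H<34)&(S>150)&(V>90)}
E
python3 - <<'E'
from h import *
for n,box in(('top',(170,170,360,265)),('side',(200,180,310,320))):
    im=cv2.imread(f'pics/{n}0.png');x0,y0,x1,y1=box
    for k,m in masks(im).items():
        mm=np.zeros(m.shape,np.uint8);mm[y0:y1,x0:x1]=m[y0:y1,x0:x1]
        N,_,st,c=cv2.connectedComponentsWithStats(mm)
        for i in range(1,N):
            if st[i,4]>8:
                print(n,k,st[i],c[i].round(1),[onz(n,c[i],z)[:2].round(1) for z in(14,66,72,87)])
print(ray('top',(266,213))[0], ray('side',(266,213))[0])
for uv in((185,195),(341,232)):print(onz('top',uv,82))
im=cv2.imread('pics/top0.png')[175:265,165:365]
a=cv2.resize(im,None,fx=4,fy=4,interpolation=cv2.INTER_CUBIC)
cv2.imwrite('pics/z.png',a)
E
```

```text
top red [257 203  19  23 309] [266.  213.4] [array([469.1, 204.2]), array([460. , 202.6]), array([459. , 202.4]), array([456.3, 201.9])]
top yel [291 210  24  34 308] [301.8 225. ] [array([448.1, 138. ]), array([440.2, 140.1]), array([439.2, 140.3]), array([436.9, 140.9])]
side red [249 227  20  27 331] [257.8 238.5] [array([502. , 273.2]), array([460.5, 208.8]), array([455.7, 201.4]), array([443.7, 182.9])]
side yel [264 251  14  15 104] [270.1 257.7] [array([484.8, 202.7]), array([445. , 145.1]), array([440.4, 138.4]), array([428.9, 121.8])]
side yel [255 280  21   8  65] [265.3 283.3] [array([432.8, 143.1]), array([397.8,  91.1]), array([393.8,  85.1]), array([383.7,  70.1])]
[305.8750035  174.85262061 945.43049109] [  65.03351848 -403.91633654  561.46321461]
[488.07611484 342.47450216  82.        ]
[426.4528588   74.11084205  82.        ]
```

View pics/z.png

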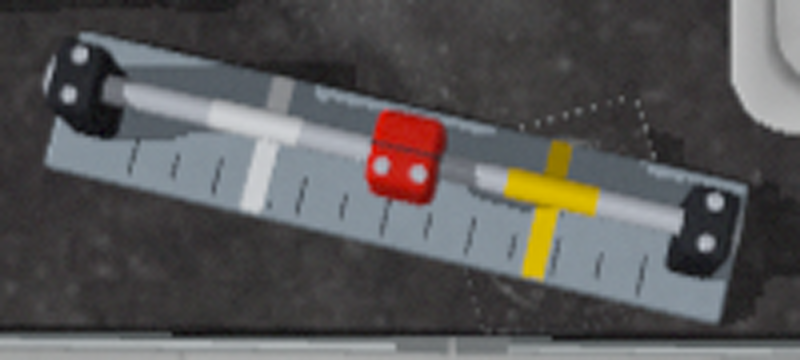

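The crop shows the yellow band spanning crop x 507–598 (centre (552,191)), with stripe ends at about (535,262) and (560,150). The collar is at (405,155), and the plate corners are visible. Next I compute the bar axis and the required shift.

```bash
python3 - <<'E'
from h import *
g=lambda u,v,z:onz('top',(u/4+165-.375,v/4+175-.375),z)[:2]
C=[g(*p,14) for p in((80,35),(745,185),(720,322),(45,165))]
for a,b in((0,1),(3,2),(3,0),(2,1)):print('edge',np.linalg.norm(C[a]-C[b]))
mid=np.mean(C,0)
d=(C[0]+C[3]-C[1]-C[2]);d/=np.linalg.norm(d);n=np.array([d[1],-d[0]])
print('mid',mid,'d',d,'yaw',np.degrees(np.arctan2(-d[0],d[1])))
def sn(q):return ((q-mid)@d).round(1),((q-mid)@n).round(1)
print('band',sn(g(552.5,191,70)),'stripe',sn(g(535,262,14)),sn(g(561,150,14)))
print('bar', sn(g(118,92,70)),sn(g(680,216,70)))
print('collar',sn(onz('top',(266,213.4),68)[:2]))
P=mid+d*sn(onz('top',(266,213.4),68)[:2])[0];print('collar xy',P)
R=cv2.Rodrigues(np.zeros(3))[0]
from scipy.spatial.transform import Rotation as T
s=sensors.read_state();R=T.from_euler('xyz',s['tool_rot']).as_matrix()
print(R.round(3))
for z in(200,60):print('shift cm',R.T@(np.array([*P,z])-s['eef_pos'])/10)
a=np.degrees(np.arctan2(R[1,1],R[0,1]));print('tool y ang',a,'want',np.degrees(np.arctan2(n[1],n[0])))
E
```

```text
edge 316.94605045224307
edge 318.29631037506306
edge 63.28160031113541
edge 64.30507519428292
mid [459.47413761 209.021819  ] d [0.21571317 0.97645677] yaw -12.457370839569016
band (np.float64(-72.1), np.float64(0.3)) stripe (np.float64(-71.8), np.float64(-24.4)) (np.float64(-72.1), np.float64(29.0))
bar (np.float64(122.5), np.float64(0.2)) (np.float64(-128.0), np.float64(2.1))
collar (np.float64(-6.4), np.float64(1.6))
collar xy [458.09357331 202.77249565]
[[-0.895  0.446 -0.001]
 [ 0.446  0.895 -0.002]
 [-0.    -0.002 -1.   ]]
shift cm [-31.94142393 -26.3415773    3.09433929]
shift cm [-31.94140859 -26.31772109  17.09431896]
tool y ang 63.481938683762564 want -12.457370839569016
```

```bash
python3 -m inch '[[[-24,-20,0,54],[-24,-20,0,54],[-24,-20,0,54],[-24,-20,0,54],[-24,-20,0,54],[-24,-20,0,54],[-24,-20,0,54],[-24,-20,0,54]]]' 8.5; cat >>h.py <<'E'
from scipy.spatial.transform import Rotation as T
mid=np.array([459.47,209.02]);d=np.array([.2157,.97646]);n=np.array([d[1],-d[0]])
def to(s_,z):
    s=sensors.read_state();R=T.from_euler('xyz',s['tool_rot']).as_matrix()
    P=np.array([*(mid+d*s_+n*1.0),z]);a=np.degrees(np.arctan2(R[1,1],R[0,1]))
    print(s['clock'],s['eef_pos'].round(1),'shift cm',(R.T@(P-s['eef_pos'])/10).round(2),'turn',(a+12.46+90)%180-90,'force',s['force'].round(1),s['width'],s['gripper_force'])
E
python3 -c "
from h import *
to(-6.4,150)"
```

```text
clock: 0.77
eef_pos: [417.4, 289.6, 231.4]
tool_rot: [3.142, 0.003, 1.725]
force: [0.0, -0.4, 0.2]
width: 84.9
gripper_force: 0.0
0.7667 [417.4 289.6 231.4] shift cm [-9.22  2.78  8.17] turn 21.267832237900592 force [ 0.  -0.4  0.2] 84.8767325301162 0.0
```

```bash
python3 -m inch '[[[-5,1.5,0,10],[-9.2,2.8,0,21.3],[-9.2,2.8,3,21.3],[-9.2,2.8,7,21.3],[-9.2,2.8,8.2,21.3],[-9.2,2.8,8.2,21.3],[-9.2,2.8,8.2,21.3]]]'; python3 - <<'E'
from h import *
to(-6.4,48)
cv2.imwrite('pics/t1.png',cv2.resize(get_image('top')[140:290,140:380],None,fx=3,fy=3))
a=get_image('side');cv2.imwrite('pics/s1.png',cv2.resize(a[150:330,170:350],None,fx=3,fy=3))
E
```

```text
clock: 1.35
eef_pos: [458.1, 209.4, 148.8]
tool_rot: [-3.14, 0.001, 1.365]
force: [0.2, 0.2, 0.4]
width: 85.1
gripper_force: 0.0
1.35 [458.1 209.4 148.8] shift cm [-0.64  0.25 10.08] turn 0.6555719816066983 force [0.2 0.2 0.4] 85.06398016263034 0.0
```

View pics/s1.png

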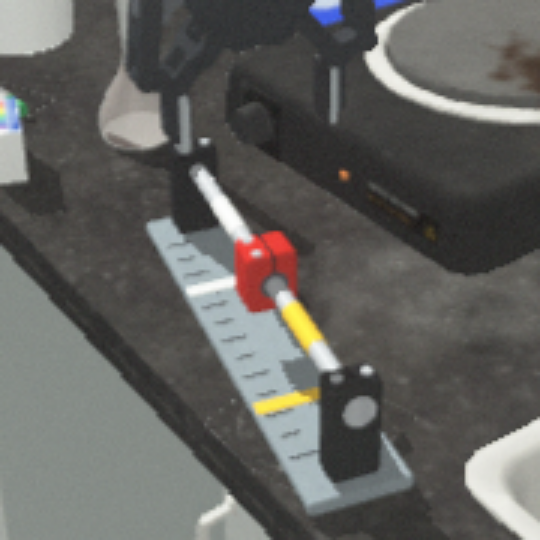

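The side view shows the open fingers above the bar, either side of its line and aligned across it; the collar is at crop (266,270). Descend.

```bash
python3 -m inch '[[[-0.6,0.25,1.5,0.6],[-0.6,0.25,4,0.6],[-0.6,0.25,6.5,0.6],[-0.6,0.25,8.5,0.6],[-0.6,0.25,10,0.6],[-0.6,0.25,10,0.6],[-0.6,0.25,10,0.6]]]' ; python3 -c "
from h import *
to(-6.4,48)
cv2.imwrite('pics/s2.png',cv2.resize(get_image('side')[150:330,170:350],None,fx=3,fy=3))"
```

```text
clock: 2.03
eef_pos: [460.2, 203.5, 50.0]
tool_rot: [3.141, -0.001, 1.354]
force: [0.1, -0.4, 0.0]
width: 85.1
gripper_force: 0.0
2.0333 [460.2 203.5  50. ] shift cm [-0.11 -0.09  0.2 ] turn 0.06404610930411536 force [ 0.1 -0.4  0. ] 85.11622417577267 0.0
```

View pics/s2.png

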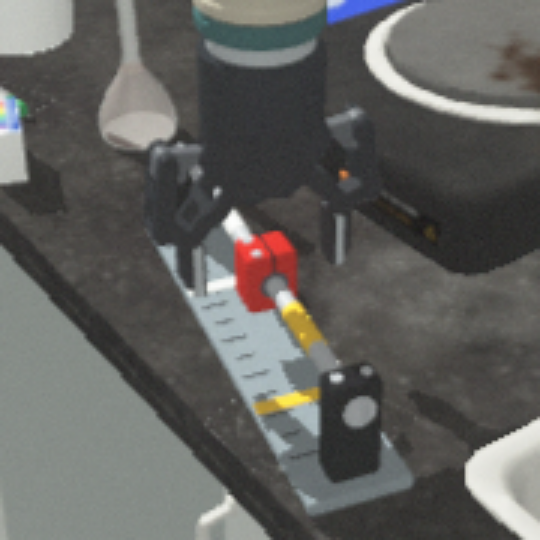

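The fingers straddle the collar (tips near (200,285) and (338,258), collar (266,270)). Close.

```bash
python3 -m inch '[[[0,0,0,0],[0,0,0,0],[0,0,0,0],[0,0,0,0],[0,0,0,0],[0,0,0,0],[0,0,0,0],[0,0,0,0]]]' 2.5; python3 -c "
from h import *
to(-72,48)
for n in('top','side'):
  m=masks(get_image(n))['red'];x0,y0,x1,y1=(170,170,360,265) if n=='top' else (200,180,310,320)
  print(np.argwhere(m[y0:y1,x0:x1]).mean(0)[::-1]+[x0,y0])"
```

```text
clock: 2.75
eef_pos: [459.9, 203.3, 50.0]
tool_rot: [3.141, -0.001, 1.354]
force: [-0.8, 0.1, 5.0]
width: 33.4
gripper_force: 59.0
2.75 [459.9 203.3  50. ] shift cm [-6.65 -0.07  0.2 ] turn 0.03216340629759884 force [-0.8  0.1  5. ] 33.43931905579949 59.02199685573578
[nan nan]
[259.15862069 238.42758621]<string>:6: RuntimeWarning: Mean of empty slice.
  ret = um.true_divide(
```

```bash
python3 -m inch '[[[-0.8,0,0,0],[-2.2,0,0,0],[-3.6,0,0,0],[-5,0,0,0],[-6,0,0,0],[-6.5,0,0,0],[-6.5,0,0,0],[-6.5,0,0,0]]]'; python3 -c "
from h import *
to(-72,48)
cv2.imwrite('pics/s3.png',cv2.resize(get_image('side')[190:320,200:330],None,fx=4,fy=4))"
```

```text
clock: 3.52
eef_pos: [445.3, 138.6, 50.0]
tool_rot: [-3.141, 0.0, 1.353]
force: [-1.5, -2.2, 7.3]
width: 33.6
gripper_force: 59.4
3.5167 [445.3 138.6  50. ] shift cm [-0.02 -0.03  0.2 ] turn -0.028373250317883958 force [-1.5 -2.2  7.3] 33.627537669521686 59.372718930244446
```

View pics/s3.png

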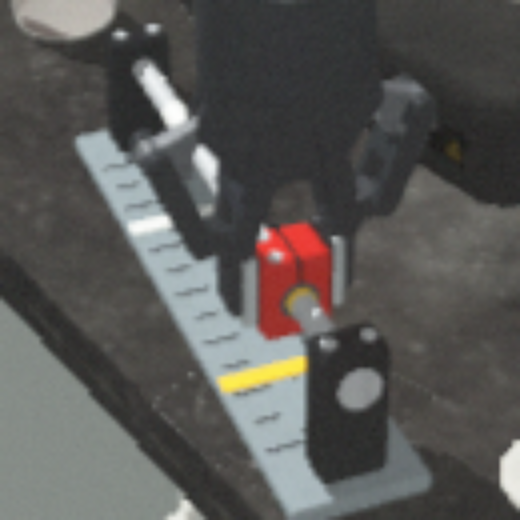

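The side view shows the collar near the yellow stripe, with a thin yellow sliver (298,297) at its near face. Release, withdraw and check from the top.

```bash
python3 -m inch '[[[0,0,0,0],[0,0,0,0],[0,0,0,0],[0,0,0,0],[0,0,0,0],[0,0,0,0],[0,0,0,0],[0,0,0,0]]]' 8.5; python3 -m inch '[[[0,0,-3,0],[0,0,-7,0],[0,0,-11,0],[0,0,-15,0],[4,0,-17,0],[8,0,-18,0],[12,0,-18,0],[16,0,-18,0]]]';python3 -m inch '[[[4,0,0,0],[8,0,0,0],[10,0,0,0],[10,0,0,0]]]'; python3 - <<'E'
from h import *
to(-72,50)
for n,box in(('top',(170,170,360,265)),('side',(200,180,310,320))):
    im=get_image(n);cv2.imwrite(f'pics/{n}4.png',im);x0,y0,x1,y1=box
    cv2.imwrite(f'pics/{n}4z.png',cv2.resize(im[y0:y1,x0:x1],None,fx=4,fy=4,interpolation=cv2.INTER_CUBIC))
    for k,m in masks(im).items():
        mm=np.zeros(m.shape,np.uint8);mm[y0:y1,x0:x1]=m[y0:y1,x0:x1]
        N,_,st,c=cv2.connectedComponentsWithStats(mm)
        for i in range(1,N):
            if st[i,4]>3: print(n,k,st[i],c[i].round(1),[(z,((onz(n,c[i],z)[:2]-mid)@d).round(1)) for z in(14,66,72,80)])
E
```

```text
clock: 4.23
eef_pos: [445.6, 139.6, 49.2]
tool_rot: [-3.142, 0.0, 1.354]
force: [0.2, -0.2, -0.5]
width: 84.9
gripper_force: 0.0
clock: 4.9
eef_pos: [480.6, 298.1, 230.9]
tool_rot: [3.14, -0.003, 1.354]
force: [1.9, 0.6, -0.3]
width: 84.7
gripper_force: 0.0
clock: 5.23
eef_pos: [500.3, 400.1, 228.2]
tool_rot: [-3.141, -0.003, 1.362]
force: [0.4, 1.1, 0.1]
width: 85.2
gripper_force: 0.0
5.2333 [500.3 400.1 228.2] shift cm [-26.8    0.03  17.74] turn 0.4750712592408348 force [0.4 1.1 0.1] 85.15890014794498 0.0
top red [294 212  20  23 299] [303.3 222.1] [(14, np.float64(-73.3)), (66, np.float64(-72.9)), (72, np.float64(-72.9)), (80, np.float64(-72.8))]
top yel [303 210   5   3  12] [305.1 210.9] [(14, np.float64(-72.0)), (66, np.float64(-71.7)), (72, np.float64(-71.6)), (80, np.float64(-71.6))]
top yel [291 217   5   7  26] [293.1 220. ] [(14, np.float64(-54.1)), (66, np.float64(-54.8)), (72, np.float64(-54.9)), (80, np.float64(-55.0))]
top yel [312 222   3   7  13] [312.8 225.1] [(14, np.float64(-91.6)), (66, np.float64(-90.2)), (72, np.float64(-90.0)), (80, np.float64(-89.8))]
top yel [296 233   7  11  57] [298.8 238.1] [(14, np.float64(-71.8)), (66, np.float64(-71.5)), (72, np.float64(-71.5)), (80, np.float64(-71.4))]
side red [261 246  22  28 358] [270.6 258.4] [(14, np.float64(-3.1)), (66, np.float64(-67.7)), (72, np.float64(-75.1)), (80, np.float64(-85.1))]
side yel [255 280  22   8  67] [265.7 283.2] [(14, np.float64(-70.3)), (66, np.float64(-128.5)), (72, np.float64(-135.3)), (80, np.float64(-144.2))]
```

View pics/top4z.png

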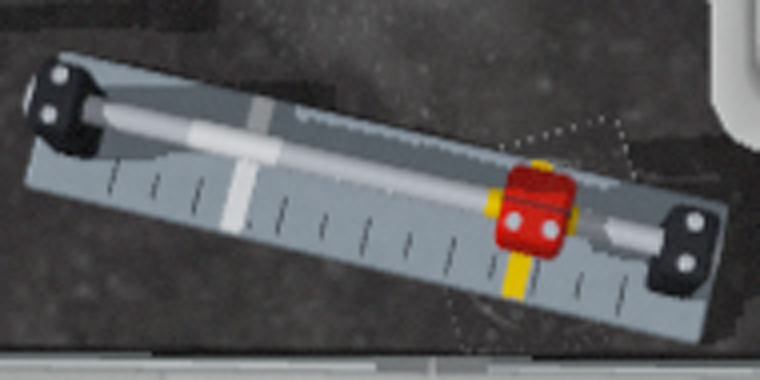

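View pics/side4z.png

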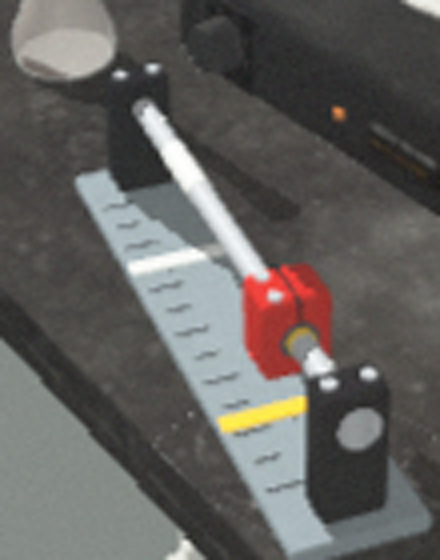

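The top view shows yellow on both sides of the collar, with the stripe (518,275)/(541,165) centred under it. The collar reads −72.8 mm against about −71.9 for the band, so it is within 1–2 mm. The gripper is clear and open, so I hand in the job.

```bash
python3 -c "
from cell import order
print(order.finish_job())"
```

```text
the job is handed in; nothing more can be done
None
```

The red collar is over the middle of the yellow band, within about 1–2 mm by the top camera, released with the gripper clear, and the job was handed in at about 5.3 s.

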